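Seat the wax flask in the warmer's sprung ring and hold it down

ROBOT

A 7-joint arm with a two-finger parallel gripper is mounted at the origin on the work surface. World frame = base frame: x ahead of the robot, y to its left, z up, the work surface at z = 0. Lengths are in m, angles in rad, forces in N, time in s.
With the tool pointing down it reaches from about 0.425 to 0.925 m from the base axis. Payload 6.8 kg.
Tool frame: the origin (TCP) lies midway between the tips of the shut fingers; the grasp point (between the pads) lies 19 mm behind it; x points along the fingers, y is the direction in which the jaws open and shut, and the axes are right-handed (so a half turn about x gives the same grasp; the last joint's range is limited). The gripper opens to 85 mm and grips with 20 to 120 N. Pads are 22 mm wide; open, the fingers measure 114 mm over their backs; the gripper's body (76 mm by 85 mm) begins 54 mm behind the grasp point. The pads swing forward as they close: fully open they stand 13 mm farther back than shut.
Start: joints at [-1.215, 0.477, 0.022, 1.555, -0.011, 1.109, -0.083], TCP at [0.302, 0.604, 0.231] pointing down, gripper open.
Joint ranges: [-2.96, 2.96], [-0.34, 2.1], [-1.41, 1.46], [0.24, 2.44], [-1.37, 4.51], [0.17, 1.92], [-2.96, 2.96]. Speed limits (rad/s): [2.39, 2.39, 3.14, 3.14, 3.14, 3.14, 3.14].

INTERFACE

Orientations are given as a rotation vector (axis times angle).
In Python, from bench import r, viewer, nets gives the robot as it stands.
- The arm moves only by the shell command python3 -m pendant 'ROWS' [FORCE]. ROWS is JSON, one flat list of numbers, 5 for each row, row after row: the finger opening in mm, from 0 to 85.4, then the shift along the tool's x, y, z in mm, then the turn about the tool's x in rad. A call has 1 to 20 rows; each row shifts and turns the commanded pose from where the row before left it, along the tool's axes as they then stand; what a row does not reach is not made up. A row lasts 1/8 s, in which the tool goes at most 62.5 mm and 10.7 degrees, less where a joint would pass 70% of its speed; a pose out of reach is approached as far as the arm can. A call with a gripper value outside its range is refused whole. The fingers move at their own pace and stop on an object; FORCE is the grip in N (left out, the last holds). Time passes only in rows, so rows that do not move let the fingers close. It gives the time, the measured TCP pose, the force and the opening at its end, in the units of the state.
- r.get_obs(): the state, without advancing time (a new reading comes with each control period).
- viewer.grab_frame(name): name is "side" or "top" or "wrist"; returns (picture, depth): 480x640x3 uint8, red, green, blue; 480x640 float32, m along the optical axis (not along the pixel's ray), 0 where there is no reading.
- viewer.calibration(name): a dict with "mtx" (3x3 intrinsics, pixels), "distortion" ([k1, k2, p1, p2, k3] as OpenCV has them; the pictures are not rectified), "world_to_cam" (4x4, takes a point from world to camera coordinates). Camera axes: x right, y up, looking along -z (the intrinsics and any distortion apply to the point x, -y, -z); pixel columns grow to the right and rows downward; lengths in m; the calibration is good to about 2 mm. A picture is of the moment at which its call begins: read the wrist's pose just before it. calibration takes no time and is no camera call; for the wrist camera it gives the pose at the moment of the call.
- r.hand_in(): hands the job in, once; it reports no verdict.
Trained networks look in the newest picture that a camera, given by its name, has taken for a name from the list of things; names that differ only in an ending like _2 or _b are one class to them, and where a whole thing is asked for, a point or a joint stands for the part that bears it (a point fixed in the world has none). Each returns a list of dicts, best first, with "score" (0 to 1); they miss things now and then, are a little off and sometimes report something else, mostly with a low value. They report only what shows in the picture. A call takes as long as a camera call. They do not tell look-alikes from the thing itself.
- nets.look_for(name, camera): "location" ([x, y, z] in m, in world coordinates, good to about 4 mm: the middle of the surface that is visible of it).
- nets.silhouettes(name, camera): "mask" (480x640 bool, what is visible of it).
The state is a dict: "clock": time; "joints": joint angles; "qvel": joint speeds; "tau": joint torques, N m; "tcp_pos": TCP position; "orientation": TCP orientation; "contact_force": force on the tool from outside, world axes, zero at the start; "moment": the same for the moment, N m; "grip_width": finger opening in m.
Only numpy, scipy, OpenCV 4.12 (cv2) and the standard library are available. Lean on these libraries where they do the work, as an engineer would, in place of code of your own. Each camera call takes 0.05 s, during which the arm holds its last target. There are 200 camera calls.

TASK

The little green bench warmer only works while its sprung wire ring is held down. Take the amber bottle that is parked on the ring and set it down gently, upright, in the wooden tray and let go of it; then stand the round green flask upright in the ring, press it down as far as the ring will go without forcing it, and finish like that, still holding the flask down. Do not tip the flask or the bottle over, and leave the black pen stand and the wooden tokens where they are.

Things in the scene. Friction and masses are not known exactly. Their poses are not given: they have to be found in the camera images.
- cradle: Bench warmer, fixed: green and black housing 38 mm high (red button and black dial near its -x end), with a steel wire ring over it on an upright coil spring. Origin at table height straight below the ring's centre, z up; the housing reaches 86 mm to -x, 66 mm to +x and 56 mm either way in y.
- ring (a joint): How far the sprung ring is pressed straight down, in m: 0 = up (rest), 0.022 = fully down on its stop. The spring needs about 3 N in all to start moving and 12 N in all, the weight of what stands on it included, to reach the stop (400 N/m).
- ring_center (a point): Centre of the wire ring, at mid-height of the wire; moves with it; 80 mm above the table at rest. Wire 8 mm thick, ring 52 mm inner and 68 mm outer diameter, open in the middle (the flask's foot hangs free even when fully down). A seated flask's underside is 11.5 mm below this point.
- flask: Round green glass flask, upright on the coaster, 0.2 kg. Origin: centre of its underside, z up. Foot 40 mm diameter; belly 72 mm diameter, centre 38 mm up; neck 26 mm diameter, 74 to 126 mm up (its thin 30 mm lip is only seen, not felt); cork 20 mm diameter to 138 mm up. The belly rests on the ring's inner edge and centres itself, the foot hangs inside the ring.
- bottle: Amber bottle with paper band and black cap, standing on the ring at the start. Origin at the centre of its underside, z up. Body 68 mm diameter, 66 mm high, shoulder to 80 mm; black cap 34 mm diameter from 80 to 124 mm up. About 0.2 kg.
- tray: Square wooden tray, fixed to the table: 130 x 130 mm outside, rim 18 mm high, walls and floor 5 mm thick. Origin at the centre of its underside, inner floor 5 mm above it.
- coaster: Square cork coaster, 100 x 100 x 6 mm, fixed; the flask starts on it. Origin at the centre of its underside. Coaster and tray stand on either side of the warmer, either way round.
- penstand: Black tapered stand, 60 mm diameter at the foot, 85 mm high, loose; to be left alone. Origin at the centre of its underside.
- token1: Light wooden ring token, 40 mm diameter, 16 mm high, loose; to be left alone. Origin at the centre of its underside.
- token2: Darker wooden ring token, 40 mm diameter, 16 mm high, loose; to be left alone. Origin at the centre of its underside.
Things that resemble listed ones, but are neither listed nor needed, are in the scene too. There is more than one size of the flask; the one meant has the size given above. Of the things that look like the tray, the largest one is meant.

How it is judged:
On the way, in this order (a step that is already met when the one before it is completed fails the run):
1. the amber bottle stands upright on the tray's floor, at rest and let go (x of bottle in the frame of tray between -0.04 and 0.04 m and y of bottle in the frame of tray between -0.04 and 0.04 m and z of bottle in the frame of tray below 0.01 m and angle between bottle's own z axis and vertical below 0.08 rad and contact force between bottle and tray above 0.5 N and contact force between bottle and the fingers below 0.1 N and contact force between bottle and the arm below 0.1 N and linear speed of bottle below 0.02 m/s), for 0.2 s.
2. the flask sits upright in the ring and is held pressed down by the robot, the ring fully down (value of joint ring above 0.018 m and horizontal distance between flask and ring_center below 0.006 m and z of flask in the frame of ring_center between -0.016 and -0.006 m and angle between flask's own z axis and vertical below 0.1 rad and contact force between flask and cradle above 7 N and (contact force between flask and the fingers above 4 N or contact force between flask and the arm above 4 N) and linear speed of flask below 0.02 m/s), for 0.3 s.
At the end, for the whole second after the job is handed in: The robot holds the flask down (over 4 N): ring 18 mm or more down of 22, flask bearing on it over 7 N, seated within 6 mm of its centre, within 0.10 rad of upright, at rest. The bottle stands released on the tray floor, within 40 mm of its centre along each axis, 0.08 rad of upright (all of step 1 and all of step 2); the arm keeps its last pose, push and grip.
It fails at once if the flask or the bottle is tipped over (0.5 rad) (angle between any of flask, bottle's own z axis and vertical above 0.5 rad).
It fails at once if the bottle is dropped or slammed onto the tray (over 0.4 m/s within 12 mm of its underside) (horizontal distance between bottle and tray below 0.06 m and z of bottle in the frame of tray below 0.012 m and linear speed of bottle above 0.4 m/s).
It fails at once if the flask is forced against the ring with more than 60 N (contact force between flask and cradle above 60 N).
It fails at once if the pen stand or a wooden token is moved by more than 30 mm (distance of any of penstand, token1, token2 from where it was at the start of the episode above 0.03 m).
It also fails if it takes over 51 s, if anything falls off the work surface, if the arm or the gripper's body presses on something with over 40 N, if the wrist force passes 120 N, or if a joint passes its speed limit or range.

## Working session

There is one attempt and no reset: what is moved stays moved. The work goes in short steps, Python scripts to look and compute and a shell command to move; the robot and the scene stay as the last step left them, time stands still between calls to the robot, and variables do not carry over. Pictures are saved under pics/ and viewed, about 8 in all and at most 12, crops included, and the job is handed in when it is done.

```bash
ls; mkdir -p pics; cat > h.py <<'E'
import numpy as np, cv2
from bench import r, viewer, nets
def pts(cam, depth):
    c=viewer.calibration(cam); K=np.array(c["mtx"]); d=np.array(c["distortion"],float); T=np.linalg.inv(np.array(c["world_to_cam"]))
    v,u=np.mgrid[0:480,0:640]
    n=cv2.undistortPoints(np.stack([u,v],-1).reshape(-1,1,2).astype(np.float64),K,d).reshape(480,640,2)
    P=np.stack([n[...,0]*depth,-n[...,1]*depth,-depth,np.ones_like(depth)],-1)
    W=(P@T.T)[...,:3]; W[depth<=0]=np.nan
    return W
E
python3 - <<'E'
from h import *
o=r.get_obs(); print({k:np.round(v,3).tolist() for k,v in o.items()})
for cam in ["top","side"]:
    im,d=viewer.grab_frame(cam); W=pts(cam,d); cv2.imwrite(f"pics/{cam}0.png",im[...,::-1])
    np.savez(f"{cam}0.npz",im=im,W=W)
    for n in ["cradle","ring","flask","bottle","tray","coaster","penstand","token1","token2"]:
        for x in nets.look_for(n,cam)[:4]:
            print(cam,n,round(x["score"],2),np.round(x["location"],3))
E
```

```text
pics
{'clock': 0.0, 'joints': [-1.215, 0.478, 0.022, 1.556, -0.011, 1.109, -0.083], 'qvel': [0.001, -0.001, -0.0, 0.001, 0.0, 0.002, 0.002], 'tau': [-0.0, -59.644, 1.608, -28.121, 0.012, 0.009, 0.0], 'tcp_pos': [0.302, 0.603, 0.23], 'orientation': [0.362, 1.54, -0.365], 'contact_force': [-0.023, 0.1, -0.311], 'moment': [-0.058, -0.043, 0.025], 'grip_width': 0.085}
top cradle 0.64 [0.477 0.057 0.042]
top cradle 0.34 [0.651 0.247 0.019]
top flask 0.85 [0.445 0.3   0.072]
top flask 0.71 [0.428 0.439 0.087]
top flask 0.69 [0.329 0.311 0.041]
top flask 0.5 [0.505 0.048 0.162]
top bottle 0.83 [0.505 0.049 0.162]
top tray 0.74 [ 0.287 -0.266  0.005]
top tray 0.72 [ 0.323 -0.116  0.005]
top tray 0.66 [ 0.467 -0.277  0.01 ]
top penstand 0.73 [0.668 0.137 0.079]
top penstand 0.34 [0.652 0.248 0.015]
top token1 0.72 [ 0.671 -0.198  0.014]
top token1 0.49 [0.651 0.244 0.018]
top token2 0.72 [ 0.671 -0.198  0.014]
top token2 0.49 [0.651 0.244 0.018]
side cradle 0.63 [0.484 0.012 0.042]
side ring 0.56 [0.499 0.016 0.066]
side flask 0.81 [0.437 0.299 0.065]
side flask 0.69 [0.331 0.302 0.039]
side flask 0.6 [0.418 0.438 0.088]
side flask 0.32 [0.45  0.276 0.004]
side bottle 0.94 [0.507 0.025 0.153]
side tray 0.8 [ 0.286 -0.269  0.004]
side tray 0.77 [ 0.321 -0.116  0.002]
side tray 0.57 [ 0.465 -0.272  0.006]
side coaster 0.83 [0.453 0.275 0.006]
side penstand 0.97 [0.671 0.12  0.05 ]
side token1 0.75 [0.646 0.241 0.01 ]
side token1 0.7 [ 0.666 -0.204  0.013]
side token2 0.75 [0.646 0.241 0.01 ]
side token2 0.7 [ 0.666 -0.204  0.013]
```

View images.

View pics/top0.png

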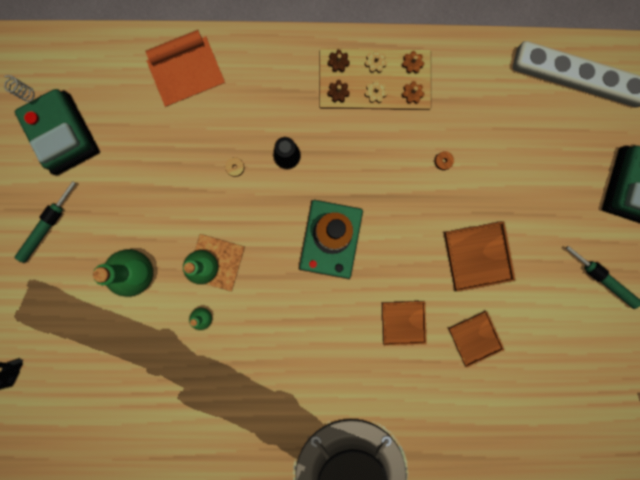

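View pics/side0.png

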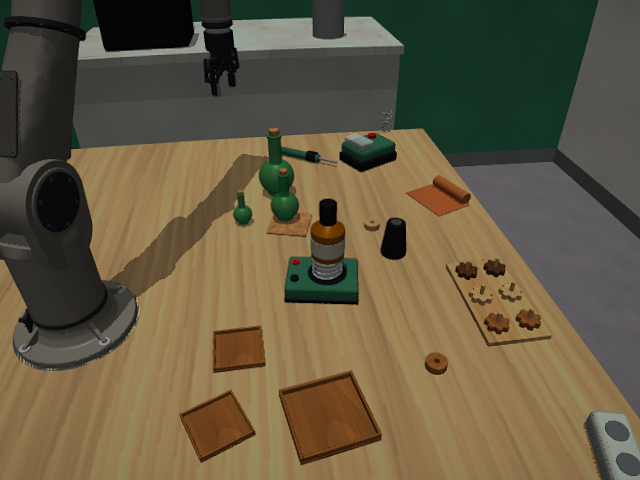

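```bash
python3 - <<'E'
from h import *
from scipy.spatial.transform import Rotation as R
from scipy.optimize import least_squares
o=r.get_obs(); print("R",np.round(R.from_rotvec(o["orientation"]).as_matrix(),3).tolist(), o["clock"])
D={c:np.load(f"{c}0.npz") for c in ("top","side")}
def sel(c,xy,rad,z0,z1):
    W=D[c]["W"].reshape(-1,3); m=(np.hypot(W[:,0]-xy[0],W[:,1]-xy[1])<rad)&(W[:,2]>z0)&(W[:,2]<z1); return W[m]
def circ(P,rad=None):
    f=(lambda p:np.hypot(P[:,0]-p[0],P[:,1]-p[1])-(rad or p[2]))
    s=least_squares(f,[*P[:,:2].mean(0),.03],loss="soft_l1",f_scale=.002); return np.round(s.x,4),len(P),round(float(np.std(f(s.x))),4)
for c in D:
    P=sel(c,(.507,.035),.07,.05,.3); print(c,"bottle zmax",P[:,2].max())
    t=P[P[:,2]>P[:,2].max()-.003]; print(" cap top",t.mean(0),np.ptp(t,axis=0))
    for a,b in((.09,.145),(.168,.2)):
        q=P[(P[:,2]>a)&(P[:,2]<b)]
        if len(q)>20: print(" side",a,circ(q),circ(q,.034 if a<.1 else .017))
    for nm,xy in (("mid",(.445,.285)),("big",(.42,.43)),("small",(.33,.305))):
        P=sel(c,xy,.065,.012,.35)
        f=lambda p:np.linalg.norm(Q-p[:3],axis=1)-p[3]
        Q=P[P[:,2]<.45*P[:,2].max()]
        s=least_squares(f,[*xy,.04,.035],loss="soft_l1",f_scale=.002)
        print(c,nm,"zmax",P[:,2].max().round(4),"sphere",s.x.round(4),len(Q), "top",P[P[:,2]>P[:,2].max()-.003].mean(0).round(4))
# trays, coaster via masks
for c in ("top","side"):
  viewer.grab_frame(c)
  for n in ("tray","coaster"):
    for x in nets.silhouettes(n,c)[:3]:
        Q=D[c]["W"][x["mask"]]; Q=Q[np.isfinite(Q[:,0])&(Q[:,2]<.03)]
        rc=cv2.minAreaRect((Q[:,:2]*1000).astype(np.float32)); print(c,n,round(x["score"],2),rc,len(Q))
im=D["side"]["im"][100:330,200:440]; cv2.imwrite("pics/crop1.png",cv2.resize(im,None,fx=2.6,fy=2.6,interpolation=3)[...,::-1])
E
```

```text
R [[0.0, 0.447, 0.894], [0.0, 0.894, -0.447], [-1.0, 0.0, -0.0]] 1.0
top bottle zmax 0.21157737819289557
 cap top [0.50660603 0.04553621 0.20943558] [0.02933304 0.02921773 0.00299465]
 side 0.09 (array([0.5068, 0.0441, 0.0338]), 45, 0.0004) (array([0.507 , 0.0439, 0.03  ]), 45, 0.0004)
top mid zmax 0.1473 sphere [0.4367 0.3126 0.0434 0.0358] 366 top [0.4373 0.312  0.1453]
top big zmax 0.191 sphere [0.4241 0.4567 0.0512 0.0489] 923 top [0.424  0.4555 0.189 ]
top small zmax 0.0991 sphere [0.3295 0.315  0.0253 0.0235] 247 top [0.3335 0.3105 0.0991]
side bottle zmax 0.21188508498029585
 cap top [0.50700553 0.04232835 0.20961138] [0.03010192 0.02803978 0.00298911]
 side 0.09 (array([0.5075, 0.0456, 0.0341]), 770, 0.0011) (array([0.5075, 0.0455, 0.03  ]), 770, 0.0011)
 side 0.168 (array([0.5075, 0.0456, 0.0167]), 253, 0.0011) (array([0.5075, 0.046 , 0.03  ]), 253, 0.0011)
side mid zmax 0.1458 sphere [0.4365 0.3131 0.0448 0.0354] 416 top [0.4376 0.312  0.1441]
side big zmax 0.1904 sphere [0.4251 0.4555 0.0516 0.0471] 502 top [0.4258 0.4534 0.1888]
side small zmax 0.0946 sphere [0.3314 0.314
[... 453 characters left out ...]
.49810791015625), (103.22504425048828, 102.59075164794922), 75.36456298828125) 1419
top coaster 0.38 ((462.6658630371094, -276.8567199707031), (134.95965576171875, 140.47052001953125), 11.1993408203125) 3808
side tray 0.65 ((320.63250732421875, -105.80007934570312), (91.85539245605469, 105.88097381591797), 1.2376960515975952) 2075
side tray 0.63 ((463.88043212890625, -273.11517333984375), (130.99681091308594, 132.00244140625), 10.381134986877441) 6267
side tray 0.62 ((285.5025939941406, -261.65521240234375), (94.0679931640625, 103.08358764648438), 24.69422149658203) 3219
side coaster 0.86 ((444.5389709472656, 289.60174560546875), (101.70789337158203, 105.7562026977539), 76.2372817993164) 769
```

View pics/crop1.png

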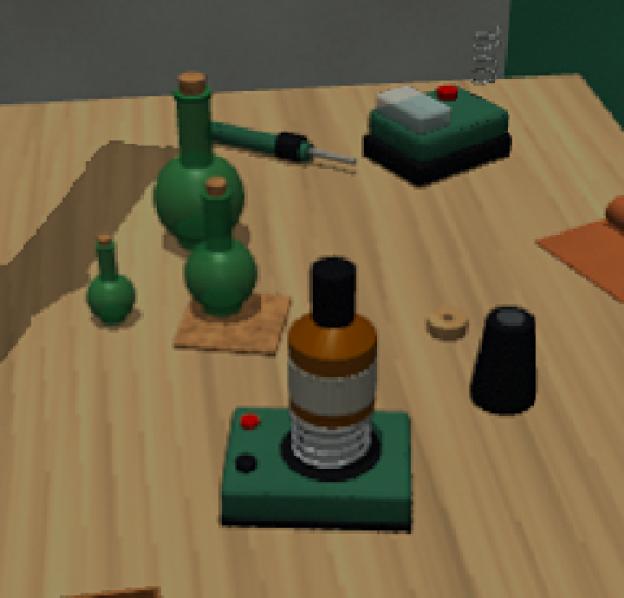

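Flask candidates in the side picture: (277,165) has belly radius 48 mm and is too big. (242,213) has radius 23 mm and is too small. (285,203), on the coaster, has radius 36 mm and its top 138 mm above the coaster, so it is the one meant; the crop confirms this. Tray candidates in the top picture: (478,256) is 131 mm wide; (404,323) and (475,338) are about 92 mm. The first is the one meant.

I'm moving above the bottle at (0.507, 0.045).

```bash
cat > d.py <<'E'
import sys
from h import *
from scipy.spatial.transform import Rotation as R
o=r.get_obs(); Rm=R.from_rotvec(o["orientation"]).as_matrix(); t=np.array([float(a) for a in sys.argv[1:4]])
print("tcp",o["tcp_pos"].round(4) if hasattr(o["tcp_pos"],"round") else o["tcp_pos"],"tool delta mm",((t-np.array(o["tcp_pos"]))@Rm*1000).round(1),"clock",o["clock"],"F",np.round(o["contact_force"],1),"grip",o["grip_width"],"tool x",Rm[:,0].round(3))
E
python3 -m pendant '[85,0,-27,29,0, 85,0,-27,29,0, 85,0,-27,29,0, 85,0,-27,29,0, 85,0,-27,29,0, 85,0,-27,29,0, 85,0,-27,29,0, 85,0,-27,29,0, 85,0,-27,29,0, 85,0,-27,29,0, 85,0,-27,29,0, 85,0,-27,29,0, 85,0,-27,29,0, 85,0,-27,29,0, 85,0,-27,29,0, 85,0,0,0,0, 85,0,0,0,0]' 40
python3 d.py 0.507 0.0453 0.168
```

```text
clock: 3.42
tcp_pos: [0.5097, 0.0475, 0.2313]
orientation: [0.364, 1.54, -0.363]
contact_force: [0.0, -0.3, -0.2]
grip_width: 0.0852
tcp [0.5097 0.0475 0.2313] tool delta mm [63.3 -3.2 -1.4] clock 3.425 F [ 0.  -0.3 -0.2] grip 0.08519746239728387 tool x [-0.  0. -1.]
```

```bash
python3 -m pendant '[85,0,-3.2,-1.4,0, 85,16,0,0,0, 85,16,0,0,0, 85,16,0,0,0, 85,15,0,0,0, 85,0,0,0,0, 20,0,0,0,0, 20,0,0,0,0, 20,0,0,0,0, 20,0,0,0,0, 20,0,0,0,0, 20,0,0,0,0, 20,0,0,0,0, 20,0,0,0,0]' 40
python3 d.py 0.463 -0.273 0.28
```

```text
clock: 5.18
tcp_pos: [0.5074, 0.0448, 0.1684]
orientation: [0.364, 1.54, -0.363]
contact_force: [-0.2, -0.4, 1.7]
grip_width: 0.0327
tcp [0.5074 0.0448 0.1684] tool delta mm [-111.7 -304.   102.5] clock 5.175 F [-0.2 -0.4  1.7] grip 0.032721570302508364 tool x [ 0.001  0.    -1.   ]
```

```bash
python3 -m pendant '[20,-10,0,0,0, 20,-15,0,0,0, 20,-15,0,0,0, 20,0,-12,4,0, 20,0,-24,8,0, 20,0,-24,8,0, 20,0,-24,8,0, 20,0,-24,8,0, 20,0,-24,8,0, 20,0,-24,8,0, 20,0,-24,8,0, 20,0,-24,8,0, 20,0,-24,8,0, 20,0,-24,8,0, 20,0,-24,8,0, 20,0,-18,7,0, 20,0,-10,4,0, 20,0,0,0,0, 20,0,0,0,0]'
python3 d.py 0.463 -0.273 0.09
python3 - <<'E'
from h import *
im,d=viewer.grab_frame("side"); W=pts("side",d); np.savez("side1.npz",im=im,W=W); cv2.imwrite("pics/side1.png",im[...,::-1])
x=nets.look_for("bottle","side"); print([(a["score"],np.round(a["location"],3)) for a in x])
E
```

```text
clock: 7.55
tcp_pos: [0.4633, -0.2725, 0.2081]
orientation: [0.363, 1.541, -0.363]
contact_force: [0.3, 0.0, -2.2]
grip_width: 0.0328
tcp [ 0.4633 -0.2725  0.2081] tool delta mm [ 1.181e+02 -7.000e-01  1.000e-01] clock 7.55 F [ 0.3  0.  -2.2] grip 0.03280473166109166 tool x [-0.     0.001 -1.   ]
[(0.89, array([ 0.466, -0.296,  0.184]))]
```

View pics/side1.png

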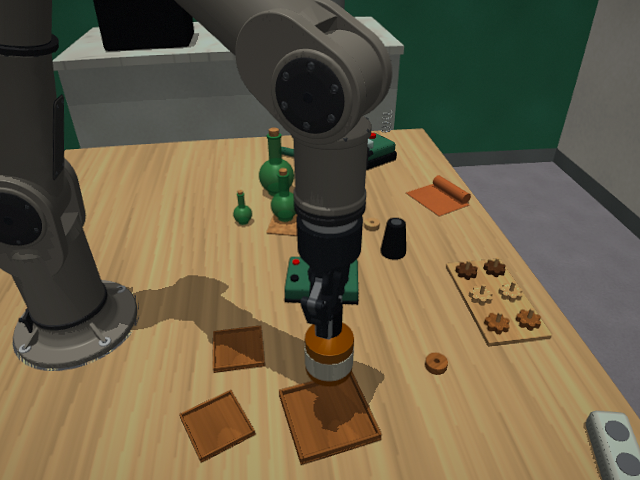

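The bottle hangs upright at (328,352) above the large tray at (330,415). The weight reads 2.2 N. I'm lowering it.

```bash
python3 -m pendant '[20,20,0,0,0, 20,25,0,0,0, 20,25,0,0,0, 20,20,0,0,0, 20,12,0,0,0, 20,7,0,0,0, 20,3,0,0,0, 20,2,0,0,0, 20,2,0,0,0, 20,0,0,0,0, 20,0,0,0,0]'
python3 d.py 0.463 -0.273 0.09
```

```text
clock: 9.02
tcp_pos: [0.4633, -0.2734, 0.0925]
orientation: [0.364, 1.54, -0.364]
contact_force: [-0.1, 0.5, -2.1]
grip_width: 0.0331
tcp [ 0.4633 -0.2734  0.0925] tool delta mm [ 2.5  0.2 -0.5] clock 9.025 F [-0.1  0.5 -2.1] grip 0.03306645954165727 tool x [ 0. -0. -1.]
```

```bash
python3 -m pendant '[20,1,0,0,0, 20,1,0,0,0, 20,1,0,0,0, 20,0,0,0,0]'; python3 -m pendant '[20,0.5,0,0,0, 20,0,0,0,0]'
```

```text
clock: 9.52
tcp_pos: [0.4634, -0.2736, 0.0901]
orientation: [0.364, 1.539, -0.364]
contact_force: [-2.7, 0.7, 7.4]
grip_width: 0.0328
clock: 9.78
tcp_pos: [0.4635, -0.2736, 0.09]
orientation: [0.364, 1.539, -0.364]
contact_force: [-4.3, 2.0, 11.6]
grip_width: 0.033
```

```bash
python3 -m pendant '[20,-0.6,0,0,0, 40,0,0,0,0, 60,0,0,0,0, 85,0,0,0,0, 85,0,0,0,0, 85,0,0,0,0, 85,-10,0,0,0, 85,-30,0,0,0, 85,-40,0,0,0, 85,-40,0,0,0, 85,-30,0,0,0, 85,0,30,-10,0, 85,0,40,-13,0, 85,0,0,0,0]'
python3 - <<'E'
from h import *
from scipy.optimize import least_squares
im,d=viewer.grab_frame("top"); W=pts("top",d); np.savez("top2.npz",im=im,W=W)
im,d=viewer.grab_frame("side"); W=pts("side",d); np.savez("side2.npz",im=im,W=W); cv2.imwrite("pics/side2.png",im[110:470,200:480,::-1].repeat(2,0).repeat(2,1)[:600])
P=W.reshape(-1,3)
for a,b,rad in((.02,.065,.034),(.092,.12,.017)):
    Q=P[(np.hypot(P[:,0]-.4635,P[:,1]+.2735)<.06)&(P[:,2]>a)&(P[:,2]<b)]
    s=least_squares(lambda p:np.hypot(Q[:,0]-p[0],Q[:,1]-p[1])-rad,[.4635,-.2735],loss="soft_l1",f_scale=.002); print("bottle",a,s.x.round(4),len(Q))
# ring / cradle
for c in("top","side"):
    W=np.load(f"{c}2.npz")["W"].reshape(-1,3); Q=W[(np.hypot(W[:,0]-.507,W[:,1]-.0455)<.06)&(W[:,2]>.07)&(W[:,2]<.095)]
    if len(Q)>15:
        s=least_squares(lambda p:np.hypot(Q[:,0]-p[0],Q[:,1]-p[1])-.030,[.507,.0455],loss="soft_l1",f_scale=.002); print("ring",c,s.x.round(4),len(Q),Q.mean(0).round(4))
    Q=W[(np.hypot(W[:,0]-.49,W[:,1]-.0455)<.11)&(W[:,2]>.033)&(W[:,2]<.043)]
    rc=cv2.minAreaRect((Q[:,:2]*1000).astype(np.float32)); print("housing",c,rc)
E
python3 d.py 0.437 0.3128 0.25
```

```text
clock: 11.52
tcp_pos: [0.4748, -0.1971, 0.2399]
orientation: [0.361, 1.54, -0.358]
contact_force: [0.5, -0.1, 1.2]
grip_width: 0.085
bottle 0.02 [ 0.4638 -0.2731] 737
bottle 0.092 [ 0.4637 -0.2725] 267
ring top [0.5061 0.0437] 379 [0.5059 0.0437 0.0826]
housing top ((496.2255859375, 45.399627685546875), (109.4638900756836, 149.3306884765625), 79.7535629272461)
ring side [0.5061 0.0429] 161 [0.5238 0.0333 0.0812]
housing side ((496.2301330566406, 45.517433166503906), (112.21670532226562, 149.51368713378906), 79.54019165039062)
tcp [ 0.474  -0.2006  0.24  ] tool delta mm [ -10.3  442.8 -262.4] clock 11.625 F [ 0.1 -0.7  0.4] grip 0.08469929163891153 tool x [ 0.001 -0.    -1.   ]
```

View pics/side2.png

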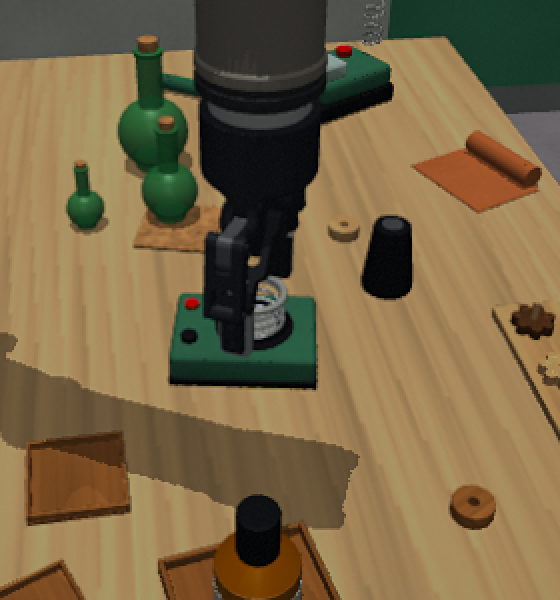

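The bottle is standing in the tray, seen at (258,560) in the crop. The ring fits at (0.506, 0.0435), and the housing geometry gives (0.506, 0.0436). Next I go above the flask.

```bash
python3 -m pendant '[85,-10,16,-9,0, 85,0,32,-19,0, 85,0,32,-19,0, 85,0,32,-19,0, 85,0,32,-19,0, 85,0,32,-19,0, 85,0,32,-19,0, 85,0,32,-19,0, 85,0,32,-19,0, 85,0,32,-19,0, 85,0,32,-19,0, 85,0,32,-19,0, 85,0,32,-19,0, 85,0,32,-19,0, 85,0,11,-6.4,0, 85,0,0,0,0, 85,0,0,0,0]' 60
python3 d.py 0.437 0.3128 0.088
```

```text
clock: 13.75
tcp_pos: [0.4383, 0.3111, 0.2494]
orientation: [0.365, 1.539, -0.367]
contact_force: [0.2, -0.5, 0.1]
grip_width: 0.085
tcp [0.4383 0.3111 0.2494] tool delta mm [161.4   1.1  -2. ] clock 13.75 F [ 0.2 -0.5  0.1] grip 0.08496031867804532 tool x [ 0.    -0.001 -1.   ]
```

```bash
python3 -m pendant '[85,20,1.1,-2,0, 85,30,0,0,0, 85,30,0,0,0, 85,30,0,0,0, 85,25,0,0,0, 85,16,0,0,0, 85,10,0,0,0, 85,0,0,0,0, 10,0,0,0,0, 10,0,0,0,0, 10,0,0,0,0, 10,0,0,0,0, 10,0,0,0,0, 10,0,0,0,0, 10,0,0,0,0, 10,0,0,0,0, 10,0,0,0,0]' 60
python3 d.py 0.506 0.0435 0.2
```

```text
clock: 15.88
tcp_pos: [0.4364, 0.3151, 0.0888]
orientation: [0.364, 1.54, -0.363]
contact_force: [-0.9, -1.2, 5.5]
grip_width: 0.0247
tcp [0.4364 0.3151 0.0888] tool delta mm [-111.3 -211.7  183.8] clock 15.875 F [-0.9 -1.2  5.5] grip 0.02465649366671725 tool x [ 0.  0. -1.]
```

```bash
python3 -m pendant '[10,-10,0,0,0, 10,-25,0,0,0, 10,-30,0,0,0, 10,-30,0,0,0, 10,-25,0,0,0, 10,0,-10,9,0, 10,0,-20,17,0, 10,0,-25,22,0, 10,0,-25,22,0, 10,0,-25,22,0, 10,0,-25,22,0, 10,0,-25,22,0, 10,0,-25,22,0, 10,0,-20,17,0, 10,0,-12,9,0, 10,0,0,0,0, 10,0,0,0,0]'
cat > m.py <<'E'
from h import *
from scipy.optimize import least_squares
o=r.get_obs(); print("tcp",np.round(o["tcp_pos"],4),np.round(o["contact_force"],1))
for c in("side","top"):
    im,d=viewer.grab_frame(c); W=pts(c,d); x=nets.silhouettes("flask",c); t=np.array(o["tcp_pos"])
    cv2.imwrite(f"pics/{c}_{o['clock']:.1f}.png",cv2.resize(im[110:350,230:450] if c=="side" else im[150:330,240:440],None,fx=2.5,fy=2.5)[...,::-1])
    P=W.reshape(-1,3)
    for m in x:
        q=W[m["mask"]]; q=q[np.isfinite(q[:,0])]
        if len(q)<20 or np.hypot(*(np.median(q,0)-t)[:2])>.06: continue
        q=q[(q[:,2]<t[2]-.012)&(np.hypot(*(q-t)[:,:2].T)<.045)]
        if len(q)<20: continue
        s=least_squares(lambda p:np.linalg.norm(q-p,axis=1)-.036,[t[0],t[1],t[2]-.045],loss="soft_l1",f_scale=.002)
        print(c,"belly centre",s.x.round(4),"underside z",round(s.x[2]-.038,4),len(q),"rel tcp",(s.x-t).round(4))
E
python3 m.py; python3 d.py 0.506 0.0435 0.16; ls pics
```

```text
clock: 18.0
tcp_pos: [0.5055, 0.0442, 0.2081]
orientation: [0.363, 1.541, -0.362]
contact_force: [0.1, 0.8, -3.1]
grip_width: 0.0246
tcp [0.5055 0.0442 0.2081] [ 0.1  0.8 -3.1]
side belly centre [0.5073 0.0444 0.1639] underside z 0.1259 998 rel tcp [ 0.0018  0.0002 -0.0442]
tcp [0.5058 0.0441 0.2084] tool delta mm [48.4 -0.5  0.5] clock 18.2 F [ 0.5 -0.6 -2.4] grip 0.024808269201643102 tool x [-0.  0. -1.]
crop1.png
side0.png
side1.png
side2.png
side_18.0.png
top0.png
top_18.0.png
```

View pics/side_18.0.png

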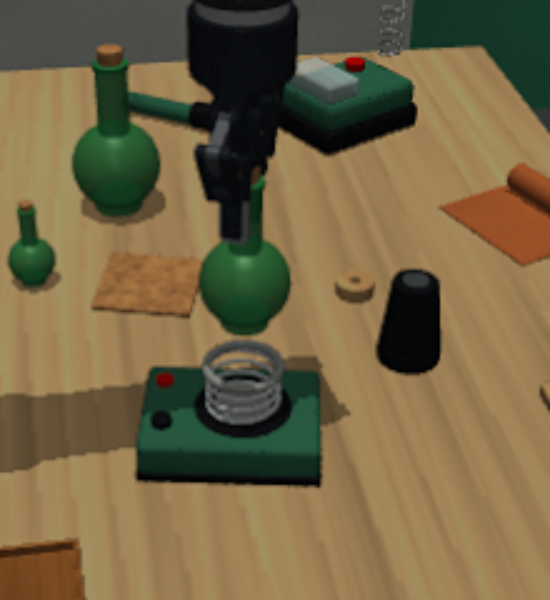

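The flask hangs upright at (245,280) in the crop, with the ring below it at (243,365). I'm descending to just above the seat.

```bash
python3 -m pendant '[10,10,-1.6,-0.4,0, 10,15,0,0,0, 10,12,0,0,0, 10,8,0,0,0, 10,5,0,0,0, 10,2,0,0,0, 10,0,0,0,0, 10,0,0,0,0]' 100
python3 m.py
```

```text
clock: 19.2
tcp_pos: [0.5052, 0.042, 0.1568]
orientation: [0.364, 1.539, -0.363]
contact_force: [-0.2, 0.8, -2.0]
grip_width: 0.0237
tcp [0.5052 0.042  0.1568] [-0.2  0.8 -2. ]
side belly centre [0.507  0.0423 0.1129] underside z 0.0749 894 rel tcp [ 0.0018  0.0004 -0.0439]
```

```bash
python3 -m pendant '[10,4,0.3,-1,0, 10,4,0,0,0, 10,4,0,0,0, 10,4,0,0,0, 10,2,0,0,0, 10,0,0,0,0, 10,0,0,0,0]'
python3 m.py
```

```text
clock: 20.27
tcp_pos: [0.5048, 0.0432, 0.1388]
orientation: [0.364, 1.539, -0.363]
contact_force: [0.1, 2.4, 6.5]
grip_width: 0.0242
tcp [0.5048 0.0432 0.1388] [0.1 2.4 6.5]
side belly centre [0.5067 0.0436 0.0951] underside z 0.0571 844 rel tcp [ 0.0019  0.0005 -0.0438]
```

The ring is about 11 mm down and the force is as expected. I'm continuing to press.

```bash
python3 -m pendant '[10,3,0,0,0, 10,3,0,0,0, 10,2,0,0,0, 10,1,0,0,0, 10,0,0,0,0, 10,0,0,0,0]'; python3 -m pendant '[10,1,0,0,0, 10,0,0,0,0, 10,0,0,0,0]';  python3 -m pendant '[10,1,0,0,0, 10,0,0,0,0, 10,0,0,0,0]'
```

```text
clock: 21.22
tcp_pos: [0.5051, 0.0438, 0.1303]
orientation: [0.365, 1.539, -0.361]
contact_force: [-1.2, 4.2, 9.4]
grip_width: 0.0243
clock: 21.6
tcp_pos: [0.5052, 0.0442, 0.1297]
orientation: [0.365, 1.538, -0.361]
contact_force: [-3.0, 4.0, 14.0]
grip_width: 0.0243
clock: 21.98
tcp_pos: [0.5053, 0.0445, 0.1294]
orientation: [0.365, 1.538, -0.36]
contact_force: [-5.3, 5.2, 21.2]
grip_width: 0.0239
```

The stop is reached, since the force is rising while the TCP stays put. I'm easing off slightly and checking.

```bash
python3 -m pendant '[10,-0.6,0,0,0, 10,0,0,0,0, 10,0,0,0,0, 10,0,0,0,0, 10,0,0,0,0]'; python3 m.py; ls -t pics|head -2
```

```text
clock: 22.6
tcp_pos: [0.5052, 0.0445, 0.1295]
orientation: [0.365, 1.538, -0.36]
contact_force: [-3.6, 5.5, 17.0]
grip_width: 0.0244
tcp [0.5052 0.0445 0.1295] [-3.6  5.5 17. ]
side belly centre [0.5069 0.0452 0.086 ] underside z 0.048 805 rel tcp [ 0.0017  0.0007 -0.0435]
top_22.6.png
side_22.6.png
```

View pics/side_22.6.png

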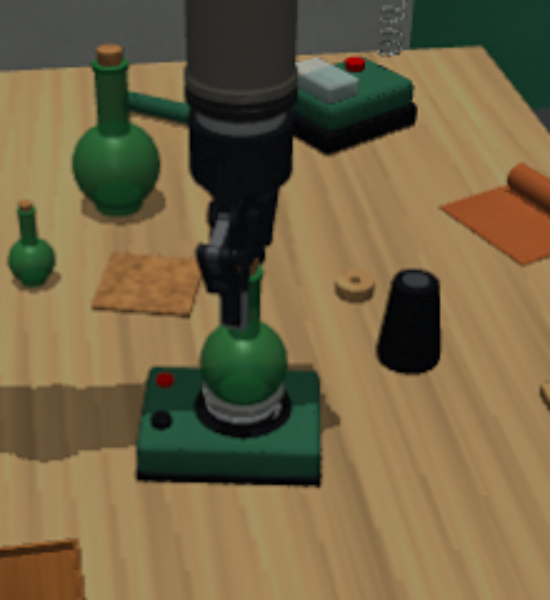

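The flask is upright and seated at (243,365), and the coil is fully compressed. I'm handing in.

```bash
python3 -c "
from h import *
print(r.hand_in()); o=r.get_obs(); print(o['clock'],o['contact_force'],o['tcp_pos'])"
```

```text
the job is handed in; nothing more can be done
None
the job is handed in; nothing more can be done
```

I set the amber bottle down in the large tray and let go of it. I then stood the coaster flask in the ring, pressed it to the stop and handed in at about 23 s, still gripping it. The hand-in gave no verdict.

**Bottle:** after release it stood upright at (0.464, -0.273), within about 2 mm of the tray centre. I did not measure it again after that.

**Flask:** it looked upright in the last picture, and its fitted centre was about 2.5 mm from the ring centre. Its fitted underside height puts the ring about 20.5 mm down.

**Force:** the wrist read 17 N upward at the end, well below the 60 N limit. It rose sharply against a nearly still tool, which fits the ring being on its stop.

**Discrepancies:**
- The 20.5 mm is short of the full 22 mm, but within what the camera can resolve.
- A sideways force of about 6 N remained.
- The flask could not be fitted in the top camera, so its pose comes from the side camera alone.

The pen stand and tokens were never approached. The pen stand and light token look unmoved in the last picture; the darker token is cut off in it.

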